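# Mark the empty parts bin with the spring clip

### The job

Take the black spring clip off its parking stand and clip it onto the lip plate of the empty parts bin's sloping front, near the middle of the lip, pushed gently but fully home so that the button in its throat is pressed in and both jaws grip the plate; then let go. Do not drop the clip, and leave the jar, the tape roll and the screwdriver where they are.

Things in the scene. Friction and masses are not known exactly. Their poses are not given: they have to be found in the camera images.
- clip: Black spring clip like a wide clothes peg, 36 mm wide (its y), about 85 g. Origin: middle of the throat, the flat underside of its 26 mm thick spine, which stops against an edge when fully home. z runs from jaws to handles; x is the squeeze direction; a half turn about z changes nothing. Jaws reach 24 (open: 28) mm below the origin. It starts upright, home on the stand's fin.
- clip_grip (a point): Point on the clip's z axis between its handles, 33 mm above its origin: the place to grip. The flat handles stand 12 to 50 mm above the origin; at rest they splay to 44 mm over their tops. Squeezed along x with 20 to 35 N they come to a stop, parallel and 26 mm over their outer faces, the jaws then fully open.
- button (a joint): Sprung steel button in the middle of the clip's throat, 6 x 14 mm: 0 when pressed in flush with the spine (edge fully home), 0.006 m when out (clip on nothing). It pushes back with only 1 to 2 N; a firm stop is felt when the edge meets the spine. Jaws closed on a 4 mm plate hold it pressed.
- saddle: Steel lining of the clip's throat, either side of the button, fixed in the spine: the part that stops against an edge. Same origin and axes as the clip. Contact is stiff: come on slowly (about 10 mm/s or less), stop at the first 5 to 6 N of push and hold there while letting go; ramming with over 35 N may damage it.
- jaw_a: One half of the clip (handle, jaw, rubber pad 8 mm high) on its +x side. Origin on its pivot, +15 mm in x and 8 mm in z from the clip's origin. Fully squeezed, the pads open to about 15 mm between them; let go, springs close them with about 6 N on a 4 mm sheet.
- jaw_b: The other half, on the clip's -x side; origin on its pivot, -15 mm in x and 8 mm in z from the clip's origin.
- stand: Parking stand, fixed: steel foot 80 x 80 x 12 mm with an upright aluminium fin 4 mm thick (x), 60 mm wide (y), its top edge 100 mm above the bench. Origin under the middle of the foot.
- empty_bin: Blue open parts bin with nothing in it, fixed, 124 mm wide (y), 170 mm deep (x), walls 4 mm, back and sides up to 123 mm high. Origin on the bench straight below the middle of its front lip; x points into the bin. Its front panel leans 27 degrees from vertical, top edge towards the robot. The clip goes on down along that slope.
- empty_front: Leaning front panel of the empty bin, fixed; a 4 mm thick, 112 mm wide aluminium lip plate slides in it and sticks out at its top. Origin: middle of the plate's top edge at its lowest setting, 100 mm above the bench; the plate is really set 0 to 14 mm higher up the slope (unmeasured; feel or look). z runs up the slope, 27 degrees from vertical, x square to the panel into the bin, y along the lip.
- full_bin: The same kind of bin, full of bolts, fixed; not to be clipped. Origin likewise on the bench below the middle of its lip, x into the bin.
- jar: Bystander: glass jar with a metal lid, 56 mm across, 65 mm high. Origin under its centre.
- tape: Bystander: roll of tape lying flat, 76 mm across, 24 mm high. Origin under its centre.
- driver: Bystander: screwdriver lying on the bench.
Things that resemble listed ones, but are neither listed nor needed, are in the scene too. What is meant by the clip is not pink, purple or red, and is the larger of those in its own colour.

How it is judged:
On the way:
1. the clip has been taken off the stand (distance of clip from where it was at the start of the episode above 0.06 m), for 0.1 s.
At the end, for the whole second after the job is handed in: The clip sits fully home on the lip plate of the empty bin's front: the button in its throat pressed in to within 2 mm, within 20 mm of the lip's middle and 5 mm of the panel's mid-plane, its axis within 8 degrees of the panel's slope, each jaw pressing on the plate with over 2 N, at rest (value of joint button below 0.002 m and x of clip in the frame of empty_front between -0.005 and 0.005 m and y of clip in the frame of empty_front between -0.02 and 0.02 m and angle between the z axis of clip and the z axis of empty_front, either way round below 0.14 rad and contact force between each of jaw_a, jaw_b and empty_front above 2 N and linear speed of clip below 0.02 m/s); the robot touches nothing.
It fails at once if the clip is dropped (its throat below 30 mm) (height (world z) of clip below 0.03 m).
It fails at once if the jar, the tape roll or the screwdriver is moved by more than 25 mm (distance of any of jar, tape, driver from where it was at the start of the episode above 0.025 m).
It fails at once if the clip is rammed onto the bin (its saddle presses on the front with over 35 N) (contact force between saddle and empty_front above 35 N).
It also fails if it takes over 51 s, if anything falls off the work surface, if the arm or the gripper's body presses on something with over 40 N, if the wrist force passes 120 N, or if a joint passes its speed limit or range.

### The arm

A 6-joint arm with a two-finger parallel gripper is mounted at the origin on the work surface. World frame = base frame: x ahead of the robot, y to its left, z up, the work surface at z = 0. Lengths are in m, angles in rad, forces in N, time in s.
With the tool pointing down it reaches from about 0.325 to 0.85 m from the base axis. Payload 15.5 kg.
Tool frame: the origin (TCP) lies midway between the tips of the shut fingers; the grasp point (between the pads) lies bot.tcp_to_grasp behind it (bot.tcp_to_grasp is the distance from the TCP to the grasp point, in m); z points along the fingers, y is the line along which they close (so a half turn about z gives the same grasp; the last joint's range is limited). The gripper opens to 91 mm and grips with 3 to 60 N. Pads are 32 mm wide; open, the fingers measure 118 mm over their backs; the gripper's body (76 mm by 178 mm) begins 60 mm behind the grasp point.
Start: joints at [-1.435, 0.494, 1.345, -0, 1.302, -0.096], TCP at [0.143, -0.608, 0.177] pointing down, gripper open.
Joint ranges: [-2.91, 2.91], [-0.82, 2.16], [0.22, 2.67], [-1.22, 4.37], [0.12, 2.79], [-3.08, 3.08]. Speed limits (rad/s): [1.89, 1.89, 2.57, 3.01, 3.01, 3.01].

### API

Orientations are given as a unit quaternion [x, y, z, w].
In Python, from workcell import telemetry, imaging, order, search_frame, trace, pinpoint, bot gives the robot as it stands.
- The arm moves only by the tool servo_tool, never from a script. Its argument "commands" is one flat list of numbers, 6 for each row, row after row: the shift along the tool's x, y, z as a fraction of full scale, then the turn, a rotation vector about the tool's x, y, z as a fraction of full scale. A call has 1 to 20 rows; each row is the pose to reach, as a shift and turn from the pose commanded when the call began, along the tool's axes at that moment; what a row does not reach only later rows make up. Full scale, the value 1, is 0.5 m for a shift and 60 degrees for a turn. A row lasts 1/10 s, in which the tool goes at most 50 mm and 8.59 degrees, less where a joint would pass 70% of its speed; a pose out of reach is approached as far as the arm can. A call with a number of a shift or a turn outside -1 to 1 is refused whole. A call with a gripper value outside its range is refused whole. "jaw" is the opening, from -1 (shut) to 1 (fully open), set as the call begins (left out, the last holds). The fingers move at their own pace and stop on an object; "grip_force" is the grip in N (left out, the last holds). Time passes only in rows, so rows that repeat a pose let the fingers close. It gives the time, the measured TCP pose, the force, the opening and the grip force at its end, in the units of the state.
- telemetry.state(): the state, without advancing time (a new reading comes with each control period).
- imaging.grab_frame(name): name is "scene" or "top"; returns a dict with "color" (384x512x3 uint8, red, green, blue), "K" (3x3 intrinsics, pixels), "k1" (the pictures are not rectified: a ray, as slopes to the right and down, at radius r is drawn at 1 + k1 r^2 times it, then the intrinsics apply), "xyz" and "orientation" of the camera in the world. Camera axes: x right, y up, looking along -z (the intrinsics and any distortion apply to the point x, -y, -z); pixel columns grow to the right and rows downward; lengths in m; the calibration is good to about 2 mm. A picture is of the moment at which its call begins. There is no depth.
- order.sign_off(): hands the job in; it is judged then, once.
Trained networks look in the newest picture that a camera, given by its name, has taken for a name from the list of things; names that differ only in an ending like _2 or _b are one class to them, and where a whole thing is asked for, a point or a joint stands for the part that bears it (a point fixed in the world has none). Each returns a list of dicts, best first, with "conf" (0 to 1); they miss things now and then, are a little off and sometimes report something else, mostly with a low value. They report only what shows in the picture. A call takes as long as a camera call. They do not tell look-alikes from the thing itself.
- search_frame(camera, query): "location" ([column, row] as shares, 0 to 1, of the picture: columns of its width, rows of its height, amid what is visible of it).
- trace(camera, query): "pixels" (384x512 bool, what is visible of it) and "location" ([column, row] as shares, 0 to 1, of the picture: columns of its width, rows of its height, amid what is visible of it).
- pinpoint(camera, query): "location" ([column, row] as shares, 0 to 1, of the picture: columns of its width, rows of its height: a listed point, or the origin of a listed thing).
The state is a dict: "time_s": time; "joint_positions": joint angles; "joint_velocities": joint speeds; "tau": joint torques, N m; "tcp_pos": TCP position; "eef_rot": TCP orientation; "force": force on the tool from outside, world axes, zero at the start; "wrist_torque": the same for the moment, N m; "grip_width": finger opening in m; "gripper_force": force on a finger pad.
Only numpy, scipy, OpenCV 4.12 (cv2) and the standard library are available. Lean on these libraries where they do the work, as an engineer would, in place of code of your own. Each camera call takes 0.05 s, during which the arm holds its last target. There are 200 camera calls.

## Working session

There is one attempt and no reset: what is moved stays moved. The work goes in short steps, Python scripts to look and compute and a tool call to move; the robot and the scene stay as the last step left them, time stands still between calls to the robot, and variables do not carry over. Pictures are saved under pics/ and viewed, at most 10 in all, crops included, and the job is handed in when it is done.

Besides the shell and the picture viewer there is one more tool, called after ">>>" in YAML: its name, and indented under it one key for each argument. servo_tool: Moves the arm, as the interface text tells. Its arguments: {"type":"object","properties":{"commands":{"type":"array"},"jaw":{"type":"number"},"grip_force":{"type":"number"}},"required":["commands"]}

```bash
ls; mkdir -p pics; cat > h.py <<'E'
import numpy as np, cv2
from scipy.spatial.transform import Rotation as R
from workcell import telemetry, imaging, order, search_frame, trace, pinpoint, bot
def ray(f,uv):
    K=f["K"];K=np.array(K);k=f["k1"]
    d=np.array([(uv[0]-K[0,2])/K[0,0],(uv[1]-K[1,2])/K[1,1]])
    s=d.copy()
    for _ in range(30): s=d/(1+k*(s@s))
    v=R.from_quat(f["orientation"]).apply([s[0],-s[1],-1])
    return np.array(f["xyz"]),v/np.linalg.norm(v)
def proj(f,p):
    K=np.array(f["K"]);q=R.from_quat(f["orientation"]).inv().apply(np.array(p)-f["xyz"])
    s=np.array([q[0],-q[1]])/-q[2]; s=s*(1+f["k1"]*(s@s))
    return np.array([K[0,0]*s[0]+K[0,2],K[1,1]*s[1]+K[1,2]])
def atz(f,uv,z):
    o,v=ray(f,uv);return o+v*(z-o[2])/v[2]
def tri(rs):
    A=0;b=0
    for o,v in rs:
        P=np.eye(3)-np.outer(v,v);A=A+P;b=b+P@o
    p=np.linalg.solve(A,b);return p,[np.linalg.norm((np.eye(3)-np.outer(v,v))@(p-o)) for o,v in rs]
E
cat > a.py <<'E'
from h import *
for c in("scene","top"):
    f=imaging.grab_frame(c);cv2.imwrite(f"pics/{c}0.png",cv2.resize(f["color"][:,:,::-1],(800,600)))
    print(c,np.round(f["xyz"],3),np.round(f["K"],1).tolist(),f["k1"],np.round(R.from_quat(f["orientation"]).as_matrix(),3).tolist())
    for q in("clip","clip_grip","saddle","stand","empty_bin","empty_front","full_bin","jar","tape","driver"):
        print(q,[(np.round(np.array(d["location"])*[512,384],1).tolist(),round(d["conf"],2)) for d in pinpoint(c,q)[:5]])
s=telemetry.state();print({k:np.round(v,3).tolist() for k,v in s.items()},bot.tcp_to_grasp)
E
python3 a.py
```

```text
pics
scene [ 1.048 -0.293  0.893] [[451.4, 0.0, 258.5], [0.0, 451.4, 192.1], [0.0, 0.0, 1.0]] -0.06176894597027273 [[0.425, -0.749, 0.509], [0.905, 0.345, -0.247], [0.01, 0.565, 0.825]]
clip [([227.3, 249.7], 0.8), ([379.8, 180.5], 0.74), ([195.7, 315.1], 0.68), ([157.1, 233.9], 0.61), ([175.2, 248.9], 0.6)]
clip_grip [([134.5, 294.7], 0.88), ([198.3, 309.2], 0.82), ([169.8, 245.9], 0.79), ([229.9, 244.2], 0.75), ([153.9, 235.1], 0.59)]
saddle []
stand [([182.6, 274.9], 0.9)]
empty_bin [([377.6, 181.1], 0.79)]
empty_front [([390.1, 155.1], 0.89)]
full_bin [([280.1, 227.5], 0.63)]
jar [([305.7, 142.6], 0.64)]
tape [([255.0, 157.0], 0.69)]
driver [([202.2, 185.6], 0.69)]
top [ 0.416 -0.041  1.098] [[369.7, 0.0, 259.6], [0.0, 369.7, 196.9], [0.0, 0.0, 1.0]] -0.05358317427373656 [[-0.024, 0.991, -0.128], [-0.999, -0.027, -0.019], [-0.022, 0.128, 0.992]]
clip [([208.8, 248.9], 0.66), ([348.9, 170.3], 0.55), ([377.1, 165.1], 0.51), ([351.4, 207.5], 0.51), ([340.9, 140.5], 0.5)]
clip_grip [([304.0, 167.0], 0.69), ([356.9, 205.9], 0.64), ([338.8, 137.4], 0.62), ([350.9, 167.8], 0.61)]
saddle [([347.3, 172.2], 0.23)]
stand [([338.3, 177.3], 0.7)]
empty_bin [([166.2, 188.1], 0.82)]
empty_front [([157.1, 183.4], 0.72)]
full_bin [([261.7, 177.8], 0.77)]
jar [([205.5, 249.2], 0.7)]
tape [([249.5, 246.1], 0.81)]
driver [([299.8, 237.5], 0.79)]
{'time_s': 1.1, 'joint_positions': [-1.436, 0.494, 1.346, 0.0, 1.302, -0.095], 'joint_velocities': [-0.0, -0.001, -0.001, -0.0, -0.001, 0.0], 'tau': [-0.002, -87.872, -38.226, 0.07, 0.044, 0.0], 'tcp_pos': [0.143, -0.608, 0.177], 'eef_rot': [0.993, 0.115, 0.0, -0.0], 'force': [-1.149, 1.181, 0.063], 'wrist_torque': [0.02, -0.007, -0.002], 'gripper_force': 0.0, 'grip_width': 0.091} 0.0188
```

View pics/scene0.png

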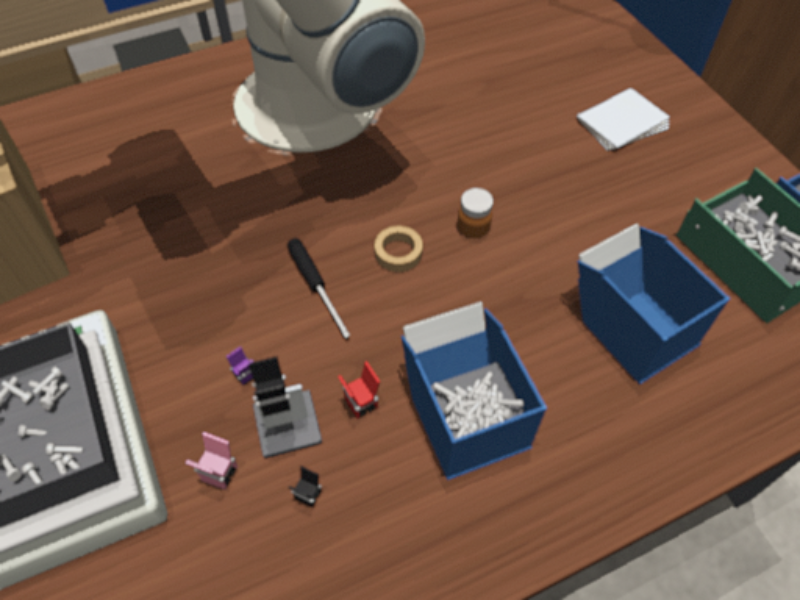

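View pics/top0.png

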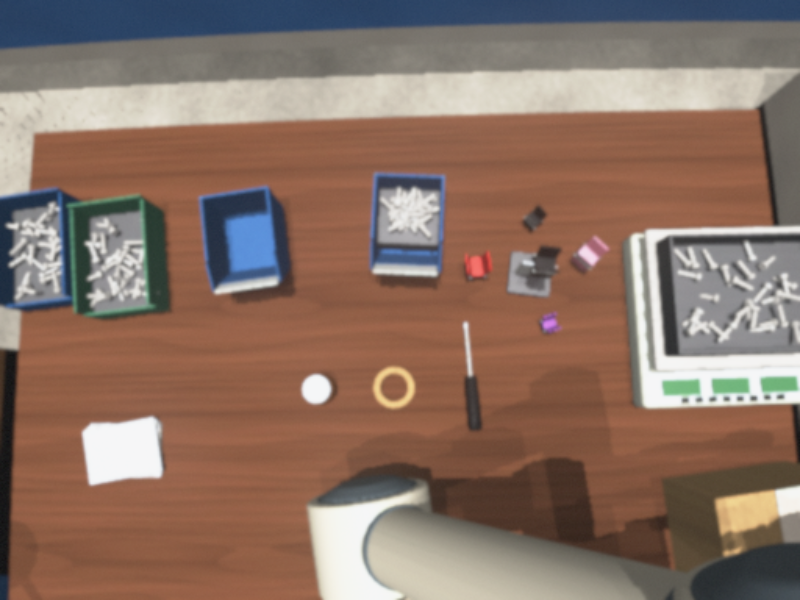

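The black clips are the big one on the stand at scene (172,245)/top (350,168) and a small one at scene (195,312)/top (341,138). The other clips are pink (135,294), purple (154,235) and red (229,246). By the description I choose the one on the stand. The empty bin is at scene (415,195)/top (155,155). The full blue one, and the green and far blue ones, are not the target. I'll check the choice in a close crop.

```bash
cat > b.py <<'E'
from h import *
F={c:imaging.grab_frame(c) for c in("scene","top")}
def crop(c,x,y,w,h,k): return cv2.resize(np.ascontiguousarray(F[c]["color"][y:y+h,x:x+w,::-1]),None,fx=k,fy=k,interpolation=cv2.INTER_CUBIC)
a=crop("scene",150,220,66,80,6);b=crop("top",315,140,66,80,6);
a2=crop("scene",362,138,66,45,6);b2=crop("top",125,150,66,45,6)
cv2.imwrite("pics/clip.png",np.hstack([a,b]));cv2.imwrite("pics/lip.png",np.hstack([a2,b2]))
P={q:{c:pinpoint(c,q) for c in F} for q in("clip","clip_grip","stand","empty_front","empty_bin","jar")}
def near(q,c,uv):
    return min([np.array(d["location"])*[512,384] for d in P[q][c]],key=lambda p:np.linalg.norm(p-uv))
for q,s,t in(("clip",(175,249),(349,170)),("clip_grip",(170,246),(351,168)),("stand",(182,275),(338,177)),("empty_front",(390,155),(157,183)),("empty_bin",(378,181),(166,188))):
    us,ut=near(q,"scene",s),near(q,"top",t);p,e=tri([ray(F["scene"],us),ray(F["top"],ut)])
    print(q,us.round(1),ut.round(1),p.round(4),np.round(e,4))
E
python3 b.py
```

```text
clip [175.4 250.9] [347.9 171.9] [ 0.6102 -0.2648  0.0898] [0.0029 0.0029]
clip_grip [172.4 244.7] [350.9 166.6] [ 0.6166 -0.2661  0.1283] [0.0018 0.0018]
stand [184.  270.9] [340.3 175.2] [ 0.6171 -0.2605  0.0052] [0.0027 0.0027]
empty_front [389.9 154.2] [158. 183.] [0.5909 0.258  0.1034] [0.0008 0.0008]
empty_bin [379.2 180.6] [165.2 189. ] [ 0.5889  0.2642 -0.004 ] [0.003 0.003]
```

View pics/clip.png

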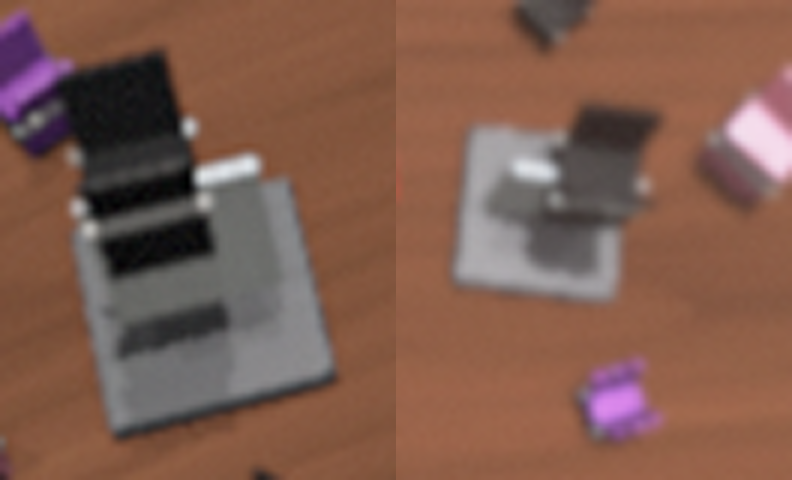

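View pics/lip.png

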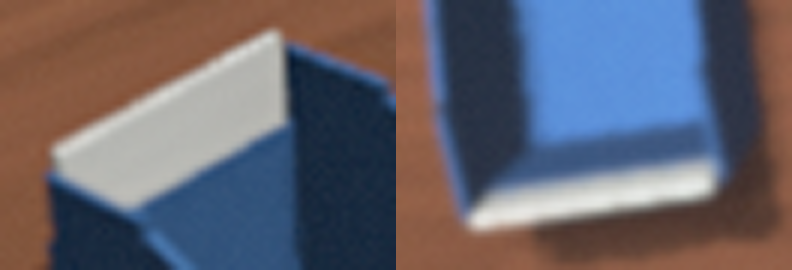

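Both crops confirm the choice: the large black clip is on the fin, with about 18 mm of fin showing on the +y side (fin end at scene (192.5,247.5)). The empty bin's plate has its top corners at scene (371,163) and (408,143), and at top (178.5,182) and (137,188). Next I'll get the poses from the corners.

```bash
cat > c.py <<'E'
from h import *
F={c:imaging.grab_frame(c) for c in("scene","top")}
sc=lambda x,y,ox=150,oy=220:np.array([ox+x/6-.4,oy+y/6-.4])
S,T=F["scene"],F["top"]
def pr(n,s,t):
    p,e=tri([ray(S,s),ray(T,t)]);print(n,p.round(4),np.round(e[0],4));return p
l=pr("lip -y",sc(55,150,362,138),sc(717-396,193,125,150)); r=pr("lip +y",sc(278,32,362,138),sc(470-396,228,125,150))
print("width",np.linalg.norm(l-r),"yaw",np.degrees(np.arctan2(-(r-l)[0],(r-l)[1])),"mid",(l+r)/2)
for n,f,pts in(("scene",S,[(75,238),(290,181),(335,376)]),("top",T,[(72,127),(59,285),(219,297)])):
    for p in pts: print("foot",n,atz(f,sc(*p) if n=="scene" else sc(p[0],p[1],315,140),.012).round(4))
pr("fin +y end",sc(258,162),sc(514-396,169,315,140))
pr("handle far-left?",sc(163,52),sc(580-396,106,315,140))
pr("handle far-right?",sc(65,75),sc(660-396,115,315,140))
E
python3 c.py
```

```text
lip -y [0.5932 0.2029 0.1041] 0.0019
lip +y [0.5799 0.3171 0.1025] 0.0006
width 0.11492465271722883 yaw 6.659330194361287 mid [0.58656099 0.25999433 0.10331278]
foot scene [ 0.5761 -0.2919  0.012 ]
foot scene [ 0.5869 -0.2136  0.012 ]
foot scene [ 0.6644 -0.2265  0.012 ]
foot top [ 0.6599 -0.2232  0.012 ]
foot top [ 0.5803 -0.2129  0.012 ]
foot top [ 0.5722 -0.2917  0.012 ]
fin +y end [ 0.6205 -0.2287  0.0974] 0.0003
handle far-left? [ 0.6261 -0.2447  0.1907] 0.0045
handle far-right? [ 0.6216 -0.2757  0.1923] 0.0025
```

```bash
cat > d.py <<'E'
from h import *
S,T=imaging.grab_frame("scene"),imaging.grab_frame("top")
sc=lambda x,y,ox=150,oy=220:np.array([ox+x/6-.4,oy+y/6-.4])
for p in[(65,75),(163,52)]: print("scene handle",atz(S,sc(*p),.149).round(4))
for p in[(187,106),(264,115)]: print("top handle",atz(T,sc(p[0],p[1],315,140),.149).round(4))
s=telemetry.state()
r=R.from_quat(s["eef_rot"]);print(r.as_matrix().round(3).tolist())
yaw=np.radians(-7)
def rel(target,Rt):
    d=r.inv().apply(target-np.array(s["tcp_pos"]));w=(r.inv()*Rt).as_rotvec()
    print("shift",(d/.5).round(4),"turn",(w/np.radians(60)).round(4))
cy,sy=np.cos(yaw),np.sin(yaw)
fx=np.array([cy,sy,0])
for sg in(1,-1):
    y=fx*sg;z=np.array([0,0,-1.]);x=np.cross(y,z);Rt=R.from_matrix(np.stack([x,y,z],1))
    rel(np.array([.617,-.267,.19]),Rt)
E
python3 d.py
```

```text
scene handle [ 0.5942 -0.2771  0.149 ]
scene handle [ 0.5992 -0.2463  0.149 ]
top handle [ 0.6371 -0.2509  0.149 ]
top handle [ 0.6322 -0.2843  0.149 ]
[[0.973, 0.229, -0.0], [0.229, -0.973, 0.0], [0.0, -0.0, -1.0]]
shift [ 1.0792 -0.4479 -0.0258] turn [-0.    -0.    -1.163]
shift [ 1.0792 -0.4479 -0.0258] turn [-0.     0.     1.837]
```

>>> servo_tool:
  commands: [0,0,-0.24,0,0,0,0,0,-0.24,0,0,0,0.2,-0.08,-0.24,0,0,-0.2,0.3,-0.12,-0.24,0,0,-0.4,0.4,-0.16,-0.24,0,0,-0.5,0.5,-0.2,-0.24,0,0,-0.6,0.6,-0.25,-0.24,0,0,-0.7,0.7,-0.3,-0.24,0,0,-0.8,0.8,-0.35,-0.24,0,0,-0.9,0.9,-0.4,-0.24,0,0,-1,1,-0.42,-0.24,0,0,-1,1,-0.42,-0.24,0,0,-1]
  jaw: 1

```text
time_s: 3.2
tcp_pos: [0.5469, -0.3126, 0.2973]
eef_rot: [0.803, 0.597, 0.0, 0.0]
force: [0.2, -1.2, -0.3]
grip_width: 0.0914
gripper_force: 0.0
```

```bash
cat >> h.py <<'E'
def frame(yaw,lean=0):
    y=np.array([np.cos(yaw),np.sin(yaw),0]);z=np.array([0,0,-1.]);B=np.stack([np.cross(y,z),y,z],1)
    return R.from_matrix(B)*R.from_rotvec([lean,0,0])   # lean checked: z gets +y component if lean<0
def rel(target,Rt):
    s=telemetry.state();r=R.from_quat(s["eef_rot"])
    print("t",s["time_s"],"tcp",np.round(s["tcp_pos"],4),"F",np.round(s["force"],2),"grip",round(s["grip_width"],4),s["gripper_force"])
    print("shift",(r.inv().apply(np.array(target)-s["tcp_pos"])/.5).round(4),"turn",((r.inv()*Rt).as_rotvec()/np.radians(60)).round(4))
E
python3 -c "
from h import *
rel([.6165,-.2655,.114],frame(np.radians(-7)))"
```

```text
t 3.2 tcp [ 0.5469 -0.3126  0.2973] F [ 0.25 -1.25 -0.3 ] grip 0.0914 0.0
shift [0.1304 0.106  0.3666] turn [ 0.0004  0.0002 -0.1626]
```

>>> servo_tool:
  commands: [0.1,0.08,0.0,0,0,-0.12,0.13,0.106,0.05,0,0,-0.163,0.13,0.106,0.12,0,0,-0.163,0.13,0.106,0.19,0,0,-0.163,0.13,0.106,0.25,0,0,-0.163,0.13,0.106,0.3,0,0,-0.163,0.13,0.106,0.34,0,0,-0.163,0.13,0.106,0.36,0,0,-0.163,0.13,0.106,0.366,0,0,-0.163,0.13,0.106,0.366,0,0,-0.163]

```text
time_s: 4.2
tcp_pos: [0.6152, -0.2673, 0.1144]
eef_rot: [0.749, 0.663, 0.0, 0.0]
force: [-0.0, 0.4, 0.4]
grip_width: 0.091
gripper_force: 0.0
```

```bash
cat > e.py <<'E'
from h import *
import sys
def view(n,boxes,k=6):
    ims=[]
    for c,(x,y,w,h) in boxes.items():
        f=imaging.grab_frame(c);ims.append(cv2.resize(np.ascontiguousarray(f["color"][y:y+h,x:x+w,::-1]),None,fx=k,fy=k,interpolation=cv2.INTER_CUBIC))
    cv2.imwrite(f"pics/{n}.png",np.hstack(ims))
E
python3 -c "
from e import *
view('grip',{'scene':(140,190,80,95),'top':(310,130,80,95)},5)
rel([.6165,-.2655,.114],frame(np.radians(-7)))"
```

```text
t 4.3 tcp [ 0.6155 -0.2675  0.1152] F [ 0.39 -0.33  0.31] grip 0.0911 0.0
shift [0.0043 0.0014 0.0023] turn [0.0015 0.0006 0.    ]
```

View pics/grip.png

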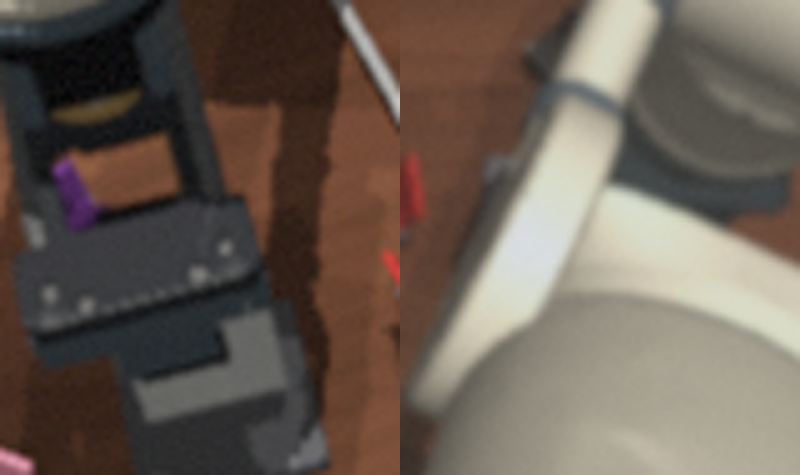

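The fingers straddle the clip on the stand. Their edge is at about scene (150,250) and the fin shows beside them. Now to close.

>>> servo_tool:
  commands: [0,0,0,0,0,0,0,0,0,0,0,0,0,0,0,0,0,0,0,0,0,0,0,0,0,0,0,0,0,0,0,0,0,0,0,0,0,0,0,0,0,0,0,0,0,0,0,0,0,0,0,0,0,0,0,0,0,0,0,0]
  jaw: -1
  grip_force: 42

```text
time_s: 5.3
tcp_pos: [0.6149, -0.2672, 0.114]
eef_rot: [0.749, 0.663, 0.0, -0.0]
force: [0.9, 1.1, -0.2]
grip_width: 0.0141
gripper_force: 0.0
```

```bash
python3 -c "
from e import *
view('grip2',{'scene':(120,150,130,120)},5)
rel([.6165,-.2655,.114],frame(np.radians(-7)))"
```

```text
t 5.35 tcp [ 0.6149 -0.2672  0.114 ] F [-0.02  0.12 -0.13] grip 0.0102 0.0
shift [0.0038 0.0027 0.    ] turn [ 0. -0.  0.]
```

View pics/grip2.png

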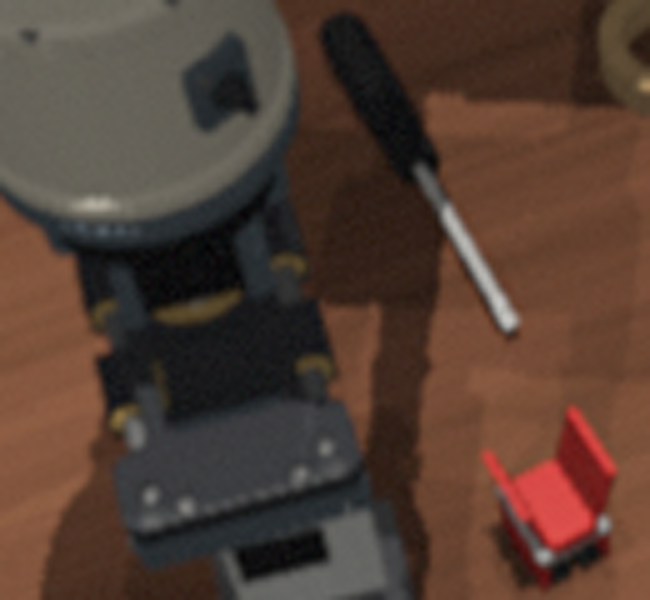

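```bash
python3 -c "
from e import *
S=imaging.grab_frame('scene')
c=lambda p:(proj(S,p)-[120,150])*5
s=telemetry.state();r=R.from_quat(s['eef_rot']);t=np.array(s['tcp_pos'])
print('grip',s['grip_width'],s['gripper_force'],s['time_s'])
for z in (0,-.0188,-.0788):
  print(z,[c(t+r.apply([x,y,z])).round().tolist() for x,y in((0,0),(.038,.089),(-.038,.089),(.016,.03),(-.016,.03))])
for p in [(.6165,-.2655,.1),(.6165,-.2655,.15)]: print('clip',c(p).round())
print([(d['location'][0]*512,d['location'][1]*384,d['conf']) for d in pinpoint('scene','clip')])
cv2.imwrite('pics/full.png',cv2.resize(S['color'][:,:,::-1],(800,600)))
m=trace('scene','clip')
for d in m:
  ys,xs=np.where(d['pixels']);print(d['conf'],xs.min(),xs.max(),ys.min(),ys.max(),len(xs))
"
```

```text
grip 0.005978033155006131 0.0 5.4
0 [[259.0, 488.0], [411.0, 666.0], [208.0, 725.0], [317.0, 544.0], [234.0, 567.0]]
-0.0188 [[251.0, 465.0], [406.0, 645.0], [199.0, 705.0], [310.0, 522.0], [226.0, 545.0]]
-0.0788 [[226.0, 386.0], [389.0, 574.0], [168.0, 636.0], [288.0, 445.0], [198.0, 469.0]]
clip [270. 507.]
clip [250. 445.]
[(139.2128, 297.408, 0.73), (227.1232, 250.4832, 0.73), (197.888, 314.9184, 0.69), (176.0256, 249.10080000000002, 0.63)]
0.68 218 243 233 267 557
0.63 166 184 255 265 146
0.58 184 204 299 323 324
```

View pics/full.png

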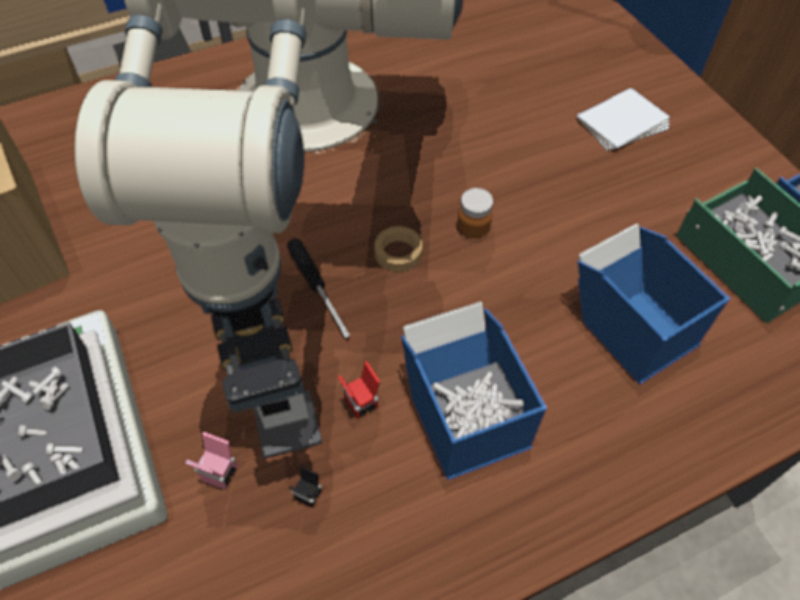

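```bash
python3 -c "
from e import *
a=cv2.imread('pics/grip.png')[:475,:400]
S=imaging.grab_frame('scene')['color'][190:285,140:220,::-1]
b=cv2.resize(np.ascontiguousarray(S),None,fx=5,fy=5,interpolation=cv2.INTER_CUBIC)
g=lambda i:(255*(i/255.)**.45).astype(np.uint8)
cv2.imwrite('pics/cmp.png',np.hstack([g(a),g(b)]))
s=telemetry.state();print(s['grip_width'],s['gripper_force'],s['force'],s['joint_positions'])
"
```

```text
0.0006795342722448906 0.0 [ 0.01324905 -0.04053286 -0.38752422] [-4.98938331e-01  6.16758487e-01  1.29590037e+00  4.30009648e-05
  1.22887581e+00 -3.76837643e-01]
```

View pics/cmp.png

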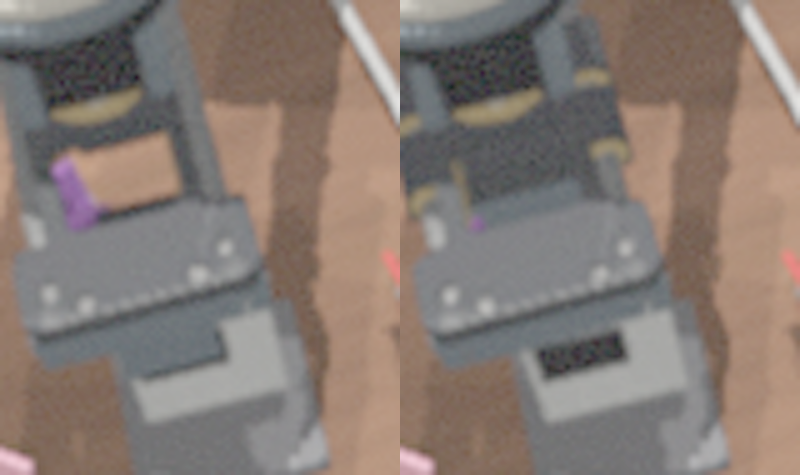

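The gripper is now at 0.7 mm and the clip's jaw is untouched at scene (176,261). The fingers therefore shut above the handles, and in the images the tips look about 40 mm higher than the reported TCP. I'll lift, lean the tool so the tip shows, and measure the real tip.

>>> servo_tool:
  commands: [0,0,-0.08,0,0,0,0,0,-0.16,0,0,0,0,0,-0.2,-0.1,0,0,0,0,-0.2,-0.2,0,0,0,0,-0.2,-0.3,0,0,0,0,-0.2,-0.4,0,0,0,0,-0.2,-0.45,0,0,0,0,-0.2,-0.45,0,0]

```text
time_s: 6.35
tcp_pos: [0.6131, -0.2668, 0.2135]
eef_rot: [0.729, 0.644, 0.155, 0.174]
force: [-0.1, 0.5, 0.2]
grip_width: 0.0005
gripper_force: 0.0
```

```bash
python3 -c "
from e import *
S=imaging.grab_frame('scene')
s=telemetry.state();r=R.from_quat(s['eef_rot']);t=np.array(s['tcp_pos'])
print(t,r.as_matrix()[:,2],s['grip_width'],s['force'])
x0,y0,k=110,130,5
im=cv2.resize(np.ascontiguousarray(S['color'][y0:y0+120,x0:x0+140,::-1]),None,fx=k,fy=k,interpolation=cv2.INTER_CUBIC)
im=(255*(im/255.)**.5).astype(np.uint8)
for i,z in enumerate((0,-.02,-.04,-.06,-.08,-.1)):
  for x in(-.016,.016) if i else (0,):
    p=(proj(S,t+r.apply([x,0,z]))-[x0,y0])*k;cv2.circle(im,tuple(int(v) for v in p),3,(0,0,255) if i%2==0 else (0,255,0),-1)
cv2.imwrite('pics/tip.png',im)
"
```

```text
[ 0.61412958 -0.26723676  0.21396691] [ 0.449312   -0.0551345  -0.89167198] 0.0001873277729666678 [ 0.17348056 -0.49139491 -0.20626102]
```

View pics/tip.png

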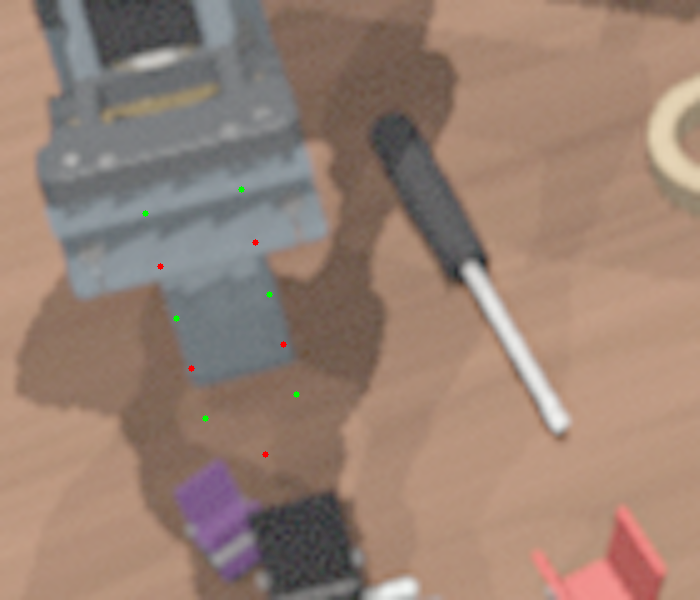

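The shut tips end at crop (245,372), right where the z=-40 mm dots sit once finger thickness is allowed for. So the real fingertips are about 41 mm behind the reported TCP, along the tool axis. I'll correct for that: the reported TCP should be at z = 0.073 for the grip.

```bash
python3 -c "
from h import *
rel([.6165,-.2655,.15],frame(np.radians(-7)))
rel([.6165,-.2655,.073],frame(np.radians(-7)))"
```

```text
t 6.4 tcp [ 0.6141 -0.2672  0.214 ] F [ 0.17 -0.49 -0.21] grip 0.0002 0.0
shift [ 0.004  -0.0541  0.116 ] turn [ 4.486e-01 -2.000e-04 -8.000e-04]
t 6.4 tcp [ 0.6141 -0.2672  0.214 ] F [ 0.17 -0.49 -0.21] grip 0.0002 0.0
shift [ 0.0039 -0.1238  0.2533] turn [ 4.486e-01 -2.000e-04 -8.000e-04]
```

>>> servo_tool:
  commands: [0,0,0,0.14,0,0,0,0,0,0.28,0,0,0,0,0,0.4,0,0,0.004,-0.02,0.04,0.449,0,0,0.004,-0.04,0.09,0.449,0,0,0.004,-0.054,0.116,0.449,0,0,0.004,-0.054,0.116,0.449,0,0,0.004,-0.054,0.116,0.449,0,0,0.004,-0.054,0.116,0.449,0,0,0.004,-0.054,0.116,0.449,0,0,0.004,-0.054,0.116,0.449,0,0,0.004,-0.074,0.155,0.449,0,0,0.004,-0.094,0.195,0.449,0,0,0.004,-0.109,0.225,0.449,0,0,0.004,-0.119,0.245,0.449,0,0,0.004,-0.124,0.253,0.449,0,0,0.004,-0.124,0.253,0.449,0,0]
  jaw: 1

```text
time_s: 8.1
tcp_pos: [0.6172, -0.2655, 0.0731]
eef_rot: [0.749, 0.663, 0.0, 0.0]
force: [-0.8, 0.4, 0.3]
grip_width: 0.0912
gripper_force: 0.0
```

>>> servo_tool:
  commands: [0,0,0,0,0,0,0,0,0,0,0,0,0,0,0,0,0,0,0,0,0,0,0,0,0,0,0,0,0,0,0,0,0,0,0,0,0,0,0,0,0,0,0,0,0,0,0,0,0,0,0,0,0,0,0,0,0,0,0,0]
  jaw: -1
  grip_force: 42

```text
time_s: 9.1
tcp_pos: [0.6176, -0.2656, 0.0733]
eef_rot: [0.749, 0.663, 0.0, 0.001]
force: [0.8, 0.2, 3.1]
grip_width: 0.0254
gripper_force: 42.0
```

Gripped at 25.4 mm with 42 N. Now lift straight off and start towards the bin.

>>> servo_tool:
  commands: [0,0,-0.01,0,0,0,0,0,-0.03,0,0,0,0,0,-0.06,0,0,0,0,0,-0.1,0,0,0,0,0,-0.15,0,0,0,0.03,0,-0.2,0,0,0,0.08,-0.01,-0.25,0,0,0.02,0.14,-0.02,-0.27,0,0,-0.04,0.21,-0.03,-0.28,0,0,-0.08,0.28,-0.04,-0.28,0,0,-0.12,0.35,-0.05,-0.28,0,0,-0.16,0.42,-0.05,-0.28,0,0,-0.2,0.49,-0.06,-0.28,0,0,-0.23,0.55,-0.06,-0.28,0,0,-0.23,0.6,-0.06,-0.28,0,0,-0.23,0.6,-0.06,-0.28,0,0,-0.23]

```text
time_s: 10.7
tcp_pos: [0.6241, 0.0389, 0.2144]
eef_rot: [0.663, 0.749, 0.001, 0.001]
force: [-0.5, 0.1, -0.8]
grip_width: 0.0255
gripper_force: 42.0
```

```bash
cat > p.py <<'E'
from h import *
psi=np.radians(6.66);E=np.array([.5884,.2590,.1042]);Rt=frame(psi,-np.radians(27))
uz=-Rt.as_matrix()[:,2]
def go(d): rel(E+(d-.0267)*uz,Rt)
E
python3 -c "
from p import *
print(uz);go(.08);go(.05)"
```

```text
[-0.45092691 -0.05265261  0.89100652]
t 10.7 tcp [0.6241 0.0389 0.2144] F [-0.48  0.12 -0.81] grip 0.0255 41.98936253786087
shift [ 0.4458 -0.0662  0.1254] turn [-0.448  -0.0015  0.0048]
t 10.7 tcp [0.6241 0.0389 0.2144] F [-0.48  0.12 -0.81] grip 0.0255 41.98936253786087
shift [ 0.4456 -0.039   0.1789] turn [-0.448  -0.0015  0.0048]
```

>>> servo_tool:
  commands: [0.07,-0.01,0,0,0,0,0.15,-0.02,0,-0.1,0,0,0.23,-0.04,0.02,-0.2,0,0,0.31,-0.05,0.04,-0.3,0,0,0.37,-0.06,0.07,-0.4,0,0,0.42,-0.066,0.1,-0.448,-0.001,0.005,0.445,-0.066,0.12,-0.448,-0.001,0.005,0.445,-0.066,0.125,-0.448,-0.001,0.005,0.445,-0.066,0.125,-0.448,-0.001,0.005]

```text
time_s: 11.6
tcp_pos: [0.5653, 0.2526, 0.151]
eef_rot: [0.647, 0.726, 0.174, 0.155]
force: [0.3, -0.2, -1.0]
grip_width: 0.0255
gripper_force: 42.0
```

```bash
python3 -c "
from p import *
from e import *
go(.08)
s=telemetry.state();t=np.array(s['tcp_pos']);rr=R.from_quat(s['eef_rot'])
o=t+rr.apply([0,0,-.0267])
for c in('scene','top'):
  f=imaging.grab_frame(c);print(c,'clip exp',proj(f,o).round(1),'lip exp',proj(f,E).round(1))
  for q in('clip','clip_grip','empty_front'):
    print(q,[((np.array(d['location'])*[512,384]).round(1).tolist(),round(d['conf'],2)) for d in pinpoint(c,q)])
  print('grip exp',proj(f,t+rr.apply([0,0,-.0597])).round(1))
f=imaging.grab_frame('scene');x0,y0,k=340,100,6
im=cv2.resize(np.ascontiguousarray(f['color'][y0:y0+95,x0:x0+110,::-1]),None,fx=k,fy=k,interpolation=cv2.INTER_CUBIC)
im=(255*(im/255.)**.6).astype(np.uint8)
for p in (o,o-.028*uz,E,E+.08*uz):
  u=(proj(f,p)-[x0,y0]+.5)*k;cv2.circle(im,tuple(int(v) for v in u),3,(0,0,255),-1)
cv2.imwrite('pics/app.png',im)
"
```

```text
t 11.6 tcp [0.5653 0.2526 0.151 ] F [ 0.34 -0.18 -1.01] grip 0.0255 41.98916673660278
shift [ 0.0074 -0.0004 -0.0017] turn [-0.0009  0.0015 -0.0021]
scene clip exp [385.2 122.3] lip exp [389.4 153.1]
clip [([137.9, 298.0], 0.7), ([387.9, 122.2], 0.69), ([158.1, 234.9], 0.68), ([229.3, 252.0], 0.67), ([197.6, 313.8], 0.56)]
clip_grip [([384.0, 109.3], 0.88), ([196.1, 309.8], 0.65), ([231.1, 245.1], 0.64), ([133.7, 291.0], 0.63), ([152.7, 235.0], 0.5)]
empty_front [([389.1, 153.4], 0.86)]
grip exp [383.8 108.4]
top clip exp [152.  192.7] lip exp [157.3 183.8]
clip [([375.4, 163.1], 0.79), ([309.6, 172.1], 0.71), ([351.0, 208.6], 0.61), ([151.9, 193.1], 0.59), ([341.6, 139.0], 0.48)]
clip_grip [([337.9, 135.1], 0.62), ([377.2, 160.2], 0.58), ([354.8, 205.6], 0.55), ([303.8, 168.8], 0.5), ([165.8, 186.7], 0.42), ([149.0, 198.8], 0.41)]
empty_front [([153.8, 182.7], 0.56)]
grip exp [148.9 197. ]
```

View pics/app.png

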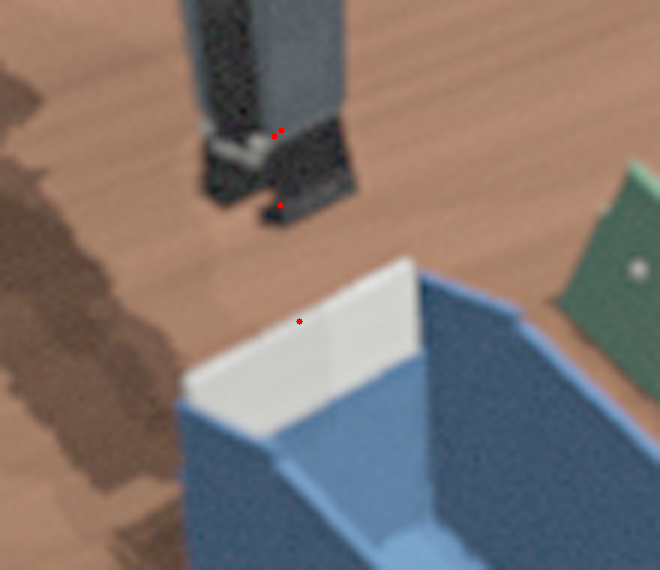

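The held clip's jaws are open, at crop (205–355,110–220), and the projected points match the clip and the lip edge at (299,320). Now approach.

>>> servo_tool:
  commands: [0.007,0,0.02,-0.001,0.001,-0.002,0.007,0,0.05,-0.001,0.001,-0.002,0.007,0,0.072,-0.001,0.001,-0.002,0.007,0,0.084,-0.001,0.001,-0.002,0.007,0,0.086,-0.001,0.001,-0.002,0.007,0,0.086,-0.001,0.001,-0.002,0.007,0,0.086,-0.001,0.001,-0.002]

```text
time_s: 12.75
tcp_pos: [0.5839, 0.2587, 0.1125]
eef_rot: [0.647, 0.726, 0.174, 0.155]
force: [-0.2, -0.0, -0.3]
grip_width: 0.0256
gripper_force: 42.0
```

>>> servo_tool:
  commands: [0,0,0.002,0,0,0,0,0,0.004,0,0,0,0,0,0.006,0,0,0,0,0,0.008,0,0,0,0,0,0.01,0,0,0,0,0,0.012,0,0,0,0,0,0.014,0,0,0,0,0,0.016,0,0,0,0,0,0.018,0,0,0,0,0,0.02,0,0,0,0,0,0.022,0,0,0,0,0,0.024,0,0,0,0,0,0.026,0,0,0,0,0,0.028,0,0,0,0,0,0.03,0,0,0]

```text
time_s: 14.25
tcp_pos: [0.5906, 0.2594, 0.0987]
eef_rot: [0.647, 0.726, 0.174, 0.155]
force: [-0.3, -0.3, -1.1]
grip_width: 0.0255
gripper_force: 42.0
```

```bash
python3 -c "
from p import *
go(0)
s=telemetry.state();print('axial push',np.array(s['force'])@uz)"
```

```text
t 14.25 tcp [0.5906 0.2594 0.0987] F [-0.27 -0.31 -1.14] grip 0.0255 41.989073753356934
shift [-0.0003  0.0009  0.0416] turn [-0.0001  0.0002 -0.0003]
axial push -0.8737752174302496
```

>>> servo_tool:
  commands: [0,0,0.002,0,0,0,0,0,0.004,0,0,0,0,0,0.006,0,0,0,0,0,0.008,0,0,0,0,0,0.01,0,0,0,0,0,0.012,0,0,0,0,0,0.014,0,0,0,0,0,0.016,0,0,0]

```text
time_s: 15.05
tcp_pos: [0.5943, 0.2599, 0.0917]
eef_rot: [0.647, 0.726, 0.174, 0.155]
force: [0.2, -0.6, -1.0]
grip_width: 0.0254
gripper_force: 42.0
```

>>> servo_tool:
  commands: [0,0,0.002,0,0,0,0,0,0.004,0,0,0,0,0,0.006,0,0,0,0,0,0.006,0,0,0]

```text
time_s: 15.45
tcp_pos: [0.5956, 0.26, 0.0889]
eef_rot: [0.647, 0.726, 0.174, 0.155]
force: [0.5, -0.6, 0.0]
grip_width: 0.0257
gripper_force: 42.0
```

>>> servo_tool:
  commands: [0,0,0.002,0,0,0,0,0,0.004,0,0,0,0,0,0.006,0,0,0,0,0,0.006,0,0,0]

```text
time_s: 15.85
tcp_pos: [0.597, 0.2602, 0.0863]
eef_rot: [0.647, 0.726, 0.174, 0.155]
force: [-0.4, -0.2, 1.6]
grip_width: 0.026
gripper_force: 42.0
```

>>> servo_tool:
  commands: [0,0,0.001,0,0,0,0,0,0.002,0,0,0,0,0,0.002,0,0,0]

```text
time_s: 16.15
tcp_pos: [0.5974, 0.2602, 0.0855]
eef_rot: [0.647, 0.726, 0.174, 0.155]
force: [-0.0, -0.2, 0.3]
grip_width: 0.0257
gripper_force: 42.0
```

>>> servo_tool:
  commands: [0,0,0.001,0,0,0,0,0,0.002,0,0,0,0,0,0.002,0,0,0]

```text
time_s: 16.45
tcp_pos: [0.5979, 0.2603, 0.0846]
eef_rot: [0.647, 0.726, 0.174, 0.155]
force: [-1.0, 0.0, 1.0]
grip_width: 0.0254
gripper_force: 42.0
```

>>> servo_tool:
  commands: [0,0,0.001,0,0,0,0,0,0.001,0,0,0]

```text
time_s: 16.65
tcp_pos: [0.5981, 0.2603, 0.0841]
eef_rot: [0.647, 0.726, 0.174, 0.155]
force: [-0.9, 0.4, 1.3]
grip_width: 0.0256
gripper_force: 42.0
```

>>> servo_tool:
  commands: [0,0,0.001,0,0,0,0,0,0.001,0,0,0]

```text
time_s: 16.85
tcp_pos: [0.5983, 0.2603, 0.0836]
eef_rot: [0.647, 0.726, 0.174, 0.155]
force: [-0.5, 0.3, 0.4]
grip_width: 0.0256
gripper_force: 42.0
```

>>> servo_tool:
  commands: [0,0,0.001,0,0,0,0,0,0.001,0,0,0]

```text
time_s: 17.05
tcp_pos: [0.5985, 0.2604, 0.0832]
eef_rot: [0.647, 0.726, 0.174, 0.155]
force: [-0.4, -0.2, 1.0]
grip_width: 0.0252
gripper_force: 42.0
```

>>> servo_tool:
  commands: [0,0,0.001,0,0,0,0,0,0.001,0,0,0]

```text
time_s: 17.25
tcp_pos: [0.5987, 0.2604, 0.0828]
eef_rot: [0.647, 0.726, 0.174, 0.155]
force: [-0.9, 0.5, 1.1]
grip_width: 0.0259
gripper_force: 42.0
```

>>> servo_tool:
  commands: [0,0,0.001,0,0,0,0,0,0.001,0,0,0]

```text
time_s: 17.45
tcp_pos: [0.599, 0.2604, 0.0823]
eef_rot: [0.647, 0.726, 0.174, 0.155]
force: [-0.6, 0.1, 1.6]
grip_width: 0.0256
gripper_force: 42.0
```

>>> servo_tool:
  commands: [0,0,0.001,0,0,0,0,0,0.001,0,0,0]

```text
time_s: 17.65
tcp_pos: [0.5992, 0.2604, 0.0819]
eef_rot: [0.647, 0.726, 0.174, 0.155]
force: [-0.4, -0.0, 1.3]
grip_width: 0.0255
gripper_force: 42.0
```

>>> servo_tool:
  commands: [0,0,0.001,0,0,0,0,0,0.001,0,0,0]

```text
time_s: 17.85
tcp_pos: [0.5994, 0.2605, 0.0814]
eef_rot: [0.647, 0.726, 0.174, 0.155]
force: [-0.7, -0.3, 0.3]
grip_width: 0.0256
gripper_force: 42.0
```

>>> servo_tool:
  commands: [0,0,0.001,0,0,0,0,0,0.001,0,0,0]

```text
time_s: 18.05
tcp_pos: [0.5996, 0.2605, 0.0812]
eef_rot: [0.647, 0.726, 0.174, 0.155]
force: [-3.1, -0.2, 3.4]
grip_width: 0.0256
gripper_force: 42.0
```

>>> servo_tool:
  commands: [0,0,0.001,0,0,0,0,0,0.001,0,0,0]

```text
time_s: 18.25
tcp_pos: [0.5996, 0.2605, 0.081]
eef_rot: [0.647, 0.726, 0.174, 0.155]
force: [-9.6, -1.0, 13.3]
grip_width: 0.0255
gripper_force: 42.0
```

Firm stop felt at about 16 N. I'll ease back to about 6 N, then open.

>>> servo_tool:
  commands: [0,0,-0.0008,0,0,0,0,0,-0.0008,0,0,0]

```text
time_s: 18.45
tcp_pos: [0.5996, 0.2605, 0.0811]
eef_rot: [0.647, 0.726, 0.174, 0.155]
force: [-5.3, -0.8, 8.2]
grip_width: 0.0257
gripper_force: 42.0
```

>>> servo_tool:
  commands: [0,0,-0.0002,0,0,0,0,0,-0.0002,0,0,0,0,0,-0.0002,0,0,0,0,0,-0.0002,0,0,0,0,0,-0.0002,0,0,0,0,0,-0.0002,0,0,0,0,0,-0.0002,0,0,0,0,0,-0.0002,0,0,0,0,0,-0.0002,0,0,0]
  jaw: 0.9

```text
time_s: 19.35
tcp_pos: [0.5997, 0.2605, 0.0811]
eef_rot: [0.647, 0.726, 0.174, 0.155]
force: [0.5, -0.3, 0.7]
grip_width: 0.0866
gripper_force: 0.0
```

>>> servo_tool:
  commands: [0,0,-0.01,0,0,0,0,0,-0.03,0,0,0,0,0,-0.06,0,0,0,0,0,-0.1,0,0,0,0,0,-0.15,0,0,0,0,0,-0.2,0,0,0,-0.05,0,-0.25,0,0,0,-0.12,0,-0.28,0,0,0,-0.2,0,-0.3,0,0,0,-0.28,0,-0.3,0,0,0,-0.36,0,-0.3,0,0,0,-0.36,0,-0.3,0,0,0]

```text
time_s: 20.55
tcp_pos: [0.5531, 0.0699, 0.2162]
eef_rot: [0.648, 0.725, 0.175, 0.156]
force: [-0.2, 1.5, 0.7]
grip_width: 0.0864
gripper_force: 0.0
```

```bash
python3 -c "
from p import *
F={c:imaging.grab_frame(c) for c in('scene','top')}
for q,w in(('clip',0),('clip_grip',.033)):
  rs=[]
  for c in F:
    e=proj(F[c],E+(w+.0005)*uz)
    L=[np.array(d['location'])*[512,384] for d in pinpoint(c,q)]
    p=min(L,key=lambda p:np.linalg.norm(p-e)) if L else e*np.nan
    print(c,q,'exp',e.round(1),'got',p.round(1));rs.append(ray(F[c],p))
  p,e=tri(rs);print('in lip frame (toolx,y,-z)',Rt.inv().apply(p-E).round(4))
for q in('jar','tape','driver'):
  print(q,[[ (np.array(d['location'])*[512,384]).round(0).tolist() for d in pinpoint(c,q)[:1]] for c in F])
f=F['scene'];im=cv2.resize(np.ascontiguousarray(f['color'][95:190,340:450,::-1]),None,fx=6,fy=6,interpolation=cv2.INTER_CUBIC)
cv2.imwrite('pics/end.png',(255*(im/255.)**.6).astype(np.uint8))
"
```

```text
scene clip exp [389.3 152.9] got [390.9 152.4]
top clip exp [157.2 183.8] got [155.3 185.6]
in lip frame (toolx,y,-z) [ 0.0082 -0.005   0.0038]
scene clip_grip exp [388.1 140.1] got [232.  243.5]
top clip_grip exp [154.6 187.5] got [154.6 187.7]
in lip frame (toolx,y,-z) [-0.2168  0.007  -0.0386]
jar [[[304.0, 141.0]], []]
tape [[[253.0, 158.0]], [[250.0, 245.0]]]
driver [[[202.0, 186.0]], [[300.0, 240.0]]]
```

I've used all 10 picture views, so the last check is numeric: the clip's mask against the expected outline.

```bash
python3 -c "
from p import *
for c in('scene','top'):
  f=imaging.grab_frame(c)
  pts=np.array([proj(f,E+Rt.apply([x,y,0])+w*uz) for x in(-.018,.018) for y,w in((-.022,.05),(.022,.05),(-.015,-.024),(.015,-.024))])
  print(c,'exp',pts.min(0).round(),pts.max(0).round())
  for d in trace(c,'clip'):
    l=np.array(d['location'])*[512,384]
    if np.linalg.norm(l-pts.mean(0))<30:
      ys,xs=np.where(d['pixels']);print(' got',xs.min(),ys.min(),xs.max(),ys.max(),round(d['conf'],2))
print(telemetry.state()['force'])"
```

```text
scene exp [375. 128.] [401. 168.]
 got 377 130 400 166 0.8
top exp [144. 175.] [167. 198.]
 got 145 176 165 197 0.7
[ 1.02222403 -0.48526575  0.15978664]
```

The mask matches the expected seated outline within 2 px in both cameras, so I'm handing in.

```bash
python3 -c "
from workcell import order
print(order.sign_off())"
```

```text
the job is handed in; nothing more can be done
None
```

I clipped the black spring clip onto the empty bin's lip near its middle and let go: I felt a firm stop at about 16 N, and the clip's outline matched the seated pose within 2 px in both cameras. The job was handed in at about 21 s, but no verdict came back, and I could not read the button or the jaw grip directly.

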